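Clamp the honey jar and unscrew its lid, holding the lid over the mouth

ROBOT

A 7-joint arm with a two-finger parallel gripper is mounted at the origin on a cart in front of the work surface, level with it; the furniture and walls round the work are solid. World frame = base frame: x ahead of the robot, y to its left, z up, the work surface at z = 0. Lengths are in m, angles in rad, forces in N, time in s.
With the tool pointing down it reaches from about 0.35 to 0.9 m from the base axis. Payload 8.1 kg.
Tool frame: the origin (TCP) lies at the very end of the fingers, on their centre line; the grasp point (between the pads) lies 19 mm behind it (robot.grip_point_offset is the distance from the TCP to the grasp point, in m); z points along the fingers, y is the line along which they close (so a half turn about z gives the same grasp; the last joint's range is limited). The gripper opens to 85 mm and grips with 20 to 120 N. Pads are 22 mm wide; open, the fingers measure 114 mm over their backs; the gripper's body (76 mm by 85 mm) begins 54 mm behind the grasp point. The pads swing forward as they close: fully open they stand 13 mm farther back than shut.
Start: joints at [-1.242, 0.434, 0.025, 1.573, -0.012, 1.134, -0.075], TCP at [0.262, 0.568, 0.231] pointing down, gripper open.
Joint ranges: [-2.62, 2.62], [-0.44, 2.09], [-1.27, 1.32], [0.08, 2.57], [-1.32, 4.46], [0.12, 2], [-2.74, 2.74]. Speed limits (rad/s): [2.22, 2.22, 3.01, 3.01, 3.14, 3.14, 3.14].

INTERFACE

Orientations are given as a unit quaternion [w, x, y, z].
In Python, from bench import robot gives the robot as it stands.
- The arm moves only by the shell command python3 -m jog 'ROWS'. ROWS is a JSON object whose one key "increments" holds a list of rows, each a list of 7 numbers: the shift along the tool's x, y, z in m, then the turn, a rotation vector about the tool's x, y, z in degrees, then the opening, from 0 (shut) to 1 (fully open). A call has 1 to 8 rows; each row shifts and turns the commanded pose from where the row before left it, along the tool's axes as they then stand; what a row does not reach is not made up. A row lasts 1/10 s, in which the tool goes at most 50 mm and 8.59 degrees, less where a joint would pass 70% of its speed; a pose out of reach is approached as far as the arm can. A call with a gripper value outside its range is refused whole. The fingers move at their own pace and stop on an object; the grip force is fixed at half the most. Time passes only in rows, so rows that do not move let the fingers close. It gives the time, the measured TCP pose, the force, the opening and the grip force at its end, in the units of the state.
- robot.get_state(): the state, without advancing time (a new reading comes with each control period).
- robot.camera(name): name is "side" or "top" or "wrist"; returns the picture (384x512x3 uint8, red, green, blue); there is no depth.
- robot.get_calibration(name): a dict with "fx", "fy", "cx", "cy" (pixels), "cam_to_world" (4x4, takes a point from camera to world coordinates). Camera axes: x right, y down, z forward; pixel columns grow to the right and rows downward; lengths in m; the calibration is good to about 2 mm. A picture is of the moment at which its call begins: read the wrist's pose just before it. get_calibration takes no time and is no camera call; for the wrist camera it gives the pose at the moment of the call.
- robot.hand_in(): hands the job in; it is judged then, once.
The state is a dict: "time_s": time; "joints": joint angles; "dq": joint speeds; "joint_efforts": joint torques, N m; "ee_pos": TCP position; "orientation": TCP orientation; "wrist_force": force on the tool from outside, world axes, zero at the start; "wrist_torque": the same for the moment, N m; "grip_width": finger opening in m; "grip_force": force on a finger pad.
Only numpy, scipy, OpenCV 4.12 (cv2) and the standard library are available. Lean on these libraries where they do the work, as an engineer would, in place of code of your own. Each camera call takes 0.05 s, during which the arm holds its last target. There are 200 camera calls.

TASK

Open the honey jar that stands in the one-hand jar clamp on the wooden burner cover. First push the clamp's open gate shut until it clicks behind its catch and stays there, so that the jar is braced; then grip the gold lid, unscrew it (anticlockwise from above) only until the thread lets go, raise it and finish still holding it level over the jar, its edge about 2 cm above the glass rim. Leave the jar standing in the clamp without twisting round or coming up, and do not disturb the mug, the teaspoon or the tea tub.

Things in the scene. Friction and masses are not known exactly. Their poses are not given: they have to be found in the camera images.
- clamp: One-hand jar clamp, fixed on the wooden burner cover (48 mm high). Origin: underside of its grey base plate (150 x 176 x 10 mm), under the axis of a clamped jar. Its x axis points from the gate through the jar to the rubber V jaw. Gate on the -x side, hinged at y = +62 mm; catch housing on the -x side at y = -74 to -88 mm, 56 mm high; the V jaw is 60 mm high. All of it is below the lid.
- gate (a joint): Angle of the clamp's gate, rad: 0 = shut, seated on the catch; positive = swung open, away from the jar (starts 0.5 to 0.9). Seen from above, shutting turns it anticlockwise. It stays where left; from about 0.15 it rides over a sprung catch, then its sprung pad presses the jar: push the tab with 10 to 20 N to about -0.01 to -0.03 (dead stop -0.06). Let go, it rests at about 0.
- gate_tab (a point): Centre of the outer face of the gate's red thumb tab, where to push: face 26 mm wide, 34 mm high, 56 mm above the clamp's origin (the tab spans 18 to 74 mm). It lies 100 mm from the hinge axis along the gate (to its -y) and 11 mm in front (-x). Axes are the gate's: at angle 0 as the clamp's; shutting moves it to +x.
- gate_hinge (a point): Point on the axis of the gate's upright hinge pin, at the height of gate_tab.
- jar: Amber honey jar with a paper label, 68 mm across, 92.5 mm to the rim, about 0.4 kg; origin at the centre of its underside, z up. It stands loose on the clamp's base plate (10 mm above the clamp's origin) and twists round with the lid unless the gate is shut, which pushes it about 3 mm into the V jaw. Above 75 mm it is only neck, 44 mm across (54 mm over the threads).
- jar_mark (a point): A point on the glass wall of the jar, 34 mm from its axis at mid height; it shows whether the jar twists or shifts.
- lid: Gold twist-off lid, knurled, 62 mm across, 20 mm high, 45 g; origin at the centre of its lower edge, z up. Tight, its origin is 76.6 mm above the jar's. It takes about 0.5 N m (grip 30 to 50 N); turned anticlockwise from above it rises 3 mm and its lugs leave the threads after about 1.0 rad. From there to 1.8 rad it lifts straight off; beyond, the lugs hit the next threads.
- lid_mark (a point): White dot on the lid's top, 26.5 mm from its axis on the lid's +x. With the lid tight it lies on the jar's +x axis; its direction in the jar's frame is the angle the lid has been turned.
- mug: Dark grey and white mug, 84 x 115 x 91 mm, on the stone worktop at the left; leave it alone.
- teaspoon: Steel teaspoon, 130 mm long, 11 mm high, lying across the front of the cover board; leave it alone.
- tea_tub: White-lidded green tub, 58 mm across, 92 mm high, on the worktop left of the board; leave it alone.

How it is judged:
On the way, in this order (a step that is already met when the one before it is completed fails the run):
1. the gate is shut on its catch (value of joint gate below 0.02 rad), for 0.2 s.
2. with the gate still shut, the lid has been turned anticlockwise on the braced jar until its lugs are out of the threads (value of joint gate below 0.02 rad and x of lid_mark in the frame of jar below 0.0152 m and y of lid_mark in the frame of jar above 0.01 m), for 0.1 s.
At the end, for the whole second after the job is handed in: Gate shut on its catch (within 0.02 rad); the gripper holds the lid still and level (10 degrees) over the jar (15 mm), its lower edge 2.5 to 37 mm above the rim, touching neither jar nor clamp; the jar stands upright in the clamp, not twisted (20 mm at its wall) (value of joint gate below 0.02 rad and z of lid in the frame of jar between 0.095 and 0.13 m and horizontal distance between lid and jar below 0.015 m and angle between lid's own z axis and vertical below 0.17 rad and contact force between the fingers and lid above 1 N and contact force between each of lid, the arm and jar below 0.3 N and contact force between lid and clamp below 0.3 N and linear speed of lid below 0.03 m/s and y of lid_mark in the frame of jar above 0.01 m and angle between jar's own z axis and vertical below 0.1 rad and z of jar in the frame of clamp below 0.015 m and distance of jar_mark from where it was at the start of the episode below 0.02 m); the arm keeps its last pose, push and grip.
It fails at once if the jar is twisted round or shifted (20 mm at its wall) (distance of jar_mark from where it was at the start of the episode above 0.02 m).
It fails at once if the jar is pulled up in the clamp (by 6 mm) (z of jar in the frame of clamp above 0.016 m).
It fails at once if the lid is wound on far beyond the point where the thread lets go (over 106 degrees) (x of lid_mark in the frame of jar below -0.0075 m).
It fails at once if the mug, teaspoon or tea tub is moved by more than 30 mm (distance of any of mug, teaspoon, tea_tub from where it was at the start of the episode above 0.03 m).
It also fails if it takes over 58 s, if anything falls off the work surface, if the arm or the gripper's body presses on something with over 40 N, if the wrist force passes 120 N, or if a joint passes its speed limit or range.

## Working session

There is one attempt and no reset: what is moved stays moved. The work goes in short steps, Python scripts to look and compute and a shell command to move; the robot and the scene stay as the last step left them, time stands still between calls to the robot, and variables do not carry over. Pictures are saved under pics/ and viewed, at most 10 in all, crops included, and the job is handed in when it is done.

```bash
mkdir -p pics
cat > h.py <<'E'
import numpy as np, cv2
from bench import robot
def snap(n,f):
    im=np.array(robot.camera(n)); cv2.imwrite('pics/'+f,im[:,:,::-1]); return im
def ray(n,u,v,c=None):
    c=c or robot.get_calibration(n); T=np.array(c['cam_to_world'])
    d=T[:3,:3]@[(u-c['cx'])/c['fx'],(v-c['cy'])/c['fy'],1]; return T[:3,3],d/np.linalg.norm(d)
def onz(n,u,v,z,c=None):
    o,d=ray(n,u,v,c); return o+d*(z-o[2])/d[2]
def proj(n,p,c=None):
    c=c or robot.get_calibration(n); T=np.array(c['cam_to_world'])
    q=T[:3,:3].T@(np.array(p)-T[:3,3]); return c['fx']*q[0]/q[2]+c['cx'],c['fy']*q[1]/q[2]+c['cy']
E
python3 - <<'E'
from h import *
np.set_printoptions(precision=3,suppress=True)
a=snap('top','t0.png');b=snap('side','s0.png')
cv2.imwrite('pics/t0b.png',cv2.resize(a[:,:,::-1],(800,600),interpolation=cv2.INTER_CUBIC))
cv2.imwrite('pics/s0b.png',cv2.resize(b[:,:,::-1],(800,600),interpolation=cv2.INTER_CUBIC))
for n in('top','side'):
    c=robot.get_calibration(n);print(n,c['fx'],np.array(c['cam_to_world']))
s=robot.get_state()
print({k:s[k] for k in('time_s','ee_pos','orientation','grip_width','wrist_force')}, robot.grip_point_offset)
E
```

```text
top 499.56451260916543 [[-0.028 -0.996  0.082  0.472]
 [-1.     0.029  0.01   0.274]
 [-0.012 -0.081 -0.997  1.083]
 [ 0.     0.     0.     1.   ]]
side 360.4024537563507 [[ 0.98  -0.145  0.139  0.41 ]
 [-0.201 -0.685  0.7   -0.322]
 [-0.006 -0.714 -0.7    0.706]
 [ 0.     0.     0.     1.   ]]
{'time_s': 0.1, 'ee_pos': array([0.261, 0.567, 0.231]), 'orientation': array([-0.   ,  0.214,  0.977, -0.001]), 'grip_width': 0.08511170823358769, 'wrist_force': array([-0.309,  0.432, -0.008])} 0.0187
```

View pics/t0b.png

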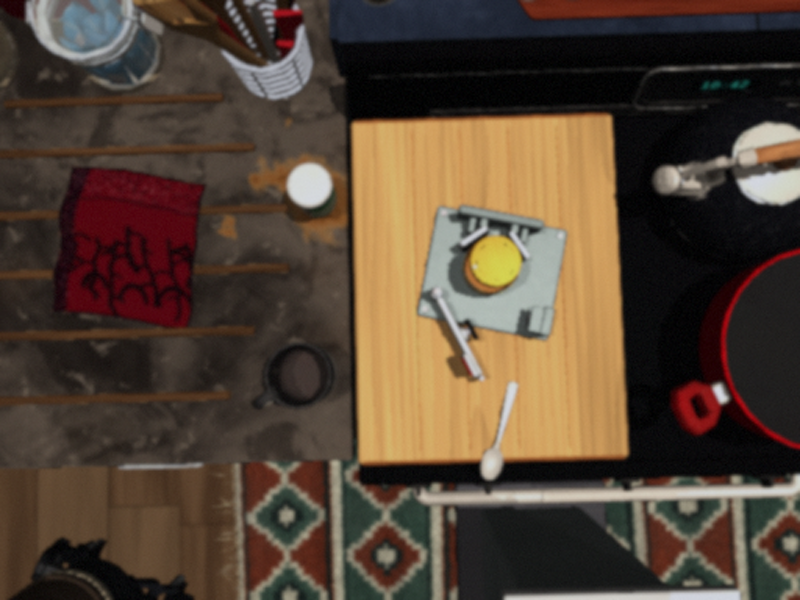

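View pics/s0b.png

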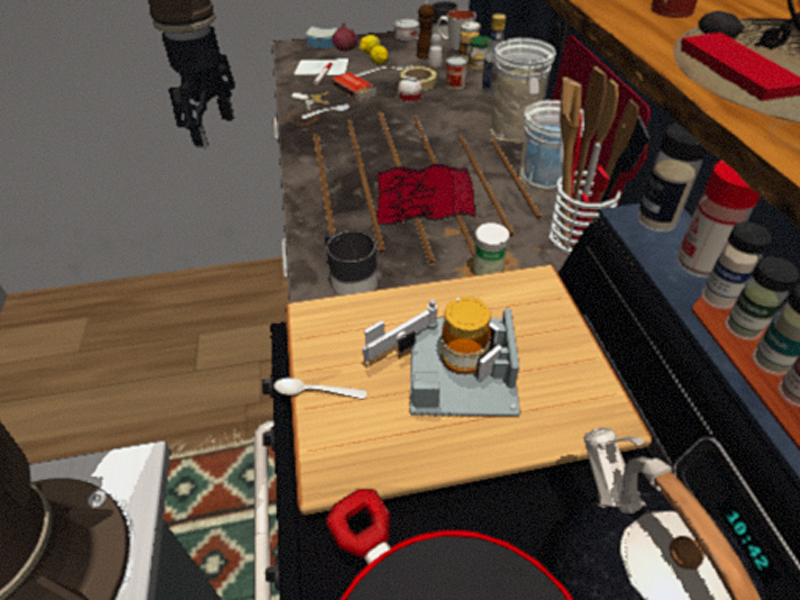

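The top view shows the clamp plate with corners near (442,207), (566,230), (548,340) and (418,315), in 800-wide pixels. The lid is at (495,262), the hinge at (437,295) and the gate tip at (480,375). The spoon lies at (490..515, 385..475), the mug at (300,375) and the tub at (310,185). The side view agrees.

Run:
```python
from h import *
np.set_printoptions(precision=4,suppress=True)
a=cv2.imread('pics/t0.png');b=cv2.imread('pics/s0.png')
h=cv2.cvtColor(a,cv2.COLOR_BGR2HSV)
m=cv2.inRange(h,(20,170,120),(35,255,255)); m[:,:280]=0;m[:,345:]=0;m[:140]=0;m[195:]=0
cs=max(cv2.findContours(m,0,2)[0],key=cv2.contourArea);(u,v),r=cv2.minEnclosingCircle(cs)
print('lid',u,v,r,cv2.contourArea(cs),onz('top',u,v,.1546))
for k in [(442,207),(566,230),(548,340),(418,315)]: print('corner',onz('top',k[0]*.64,k[1]*.64,.058))
for k in [(437,295),(477,378)]: print('gate',onz('top',k[0]*.64,k[1]*.64,.12))
c=[cv2.resize(x,(700,560),interpolation=cv2.INTER_CUBIC) for x in (a[125:253,255:415][:,:160],b[180:276,220:340])]
cv2.imwrite('pics/c1.png',c[0]);cv2.imwrite('pics/c2.png',cv2.resize(b[180:276,220:340],(750,600),interpolation=cv2.INTER_CUBIC))
```

```text
lid 314.6666564941406 162.8333282470703 14.610794067382812 170.5 [0.5923 0.1744 0.1546]
corner [0.6702 0.2275 0.058 ]
corner [0.6344 0.0645 0.058 ]
corner [0.4898 0.0945 0.058 ]
corner [0.5274 0.2636 0.058 ]
gate [0.5482 0.24   0.12  ]
gate [0.4447 0.1943 0.12  ]
```

View pics/c1.png

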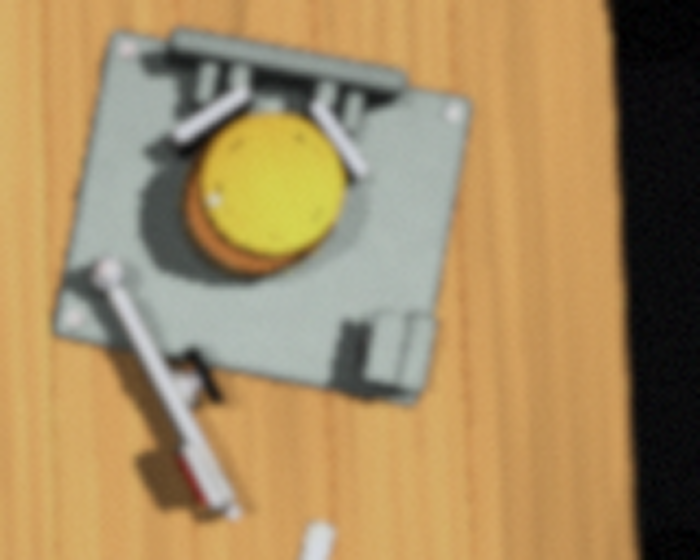

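View pics/c2.png

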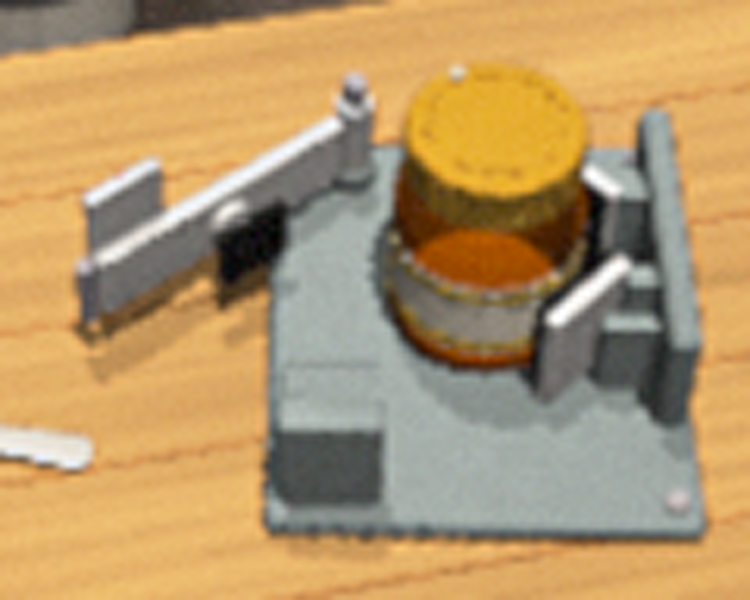

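Crop 1 gives sharper pixels: the lid centre is at (274,184), the white dot at (214,199), the hinge pin at (107,270), and the red tab's outer top edge runs (180,455)–(205,505). Plate corners are (112,33), (472,98), (418,405) and (55,332). Crop 2 shows the black pad on the gate's inner face, with the tab plate standing outside it.

Run:
```python
from h import *
np.set_printoptions(precision=4,suppress=True)
P=lambda x,y,z: onz('top',255+x*160/700,125+y*160/700,z)
C=[P(x,y,.058) for x,y in [(112,33),(472,98),(418,405),(55,332)]]
xs=(C[0]+C[1]-C[2]-C[3])[:2]; ys=(C[0]+C[3]-C[1]-C[2])[:2]
print('sizes',np.linalg.norm(xs)/2,np.linalg.norm(ys)/2)
y1=np.arctan2(xs[1],xs[0]);y2=np.arctan2(-ys[0],ys[1]);yaw=(y1+y2)/2;print('yaw',y1,y2)
R=np.array([[np.cos(yaw),-np.sin(yaw)],[np.sin(yaw),np.cos(yaw)]])
lid=P(274,184,.1546)[:2];cen=sum(C)[:2]/4;print('lid',lid,'r',np.linalg.norm(P(347,184,.1546)[:2]-lid),'plate centre',cen,'lid in plate',R.T@(lid-cen))
dot=P(214,199,.1546)[:2];d=dot-lid;print('dot',d,np.linalg.norm(d),np.degrees(np.arctan2(d[1],d[0])))
for z in(.10,.11,.122):
  H=P(107,270,z)[:2];print(z,'hinge in plate-centred',R.T@(H-cen))
for q in[(180,455),(205,505),(193,480),(238,518)]:
  T=P(*q,.122)[:2];print(q,T,'clamp',R.T@(T-cen), 'from hinge@y62',R.T@(T-cen)-[0,62e-3])
```

```text
sizes 0.14612281914921332 0.17294535334468195
yaw -0.21711931658279834 -0.21925820225449774
lid [0.5842 0.1691] r 0.031134936126579034 plate centre [0.5808 0.1635] lid in plate [0.0021 0.0063]
dot [-0.0057  0.0258] 0.026447567571752227 102.43476473357052
0.1 hinge in plate-centred [-0.0427  0.0686]
0.11 hinge in plate-centred [-0.0436  0.0687]
0.122 hinge in plate-centred [-0.0447  0.0689]
(180, 455) [0.4699 0.211 ] clamp [-0.1186  0.0225] from hinge@y62 [-0.1186 -0.0395]
(205, 505) [0.4478 0.2009] clamp [-0.1379  0.0077] from hinge@y62 [-0.1379 -0.0543]
(193, 480) [0.4588 0.2057] clamp [-0.1282  0.0149] from hinge@y62 [-0.1282 -0.0471]
(238, 518) [0.4417 0.1867] clamp [-0.1407 -0.0074] from hinge@y62 [-0.1407 -0.0694]
```

```bash
cat >> h.py <<'E'
from scipy.spatial.transform import Rotation as Ro
def st():
    s=robot.get_state();q=s['orientation'];R=Ro.from_quat([q[1],q[2],q[3],q[0]])
    return s,R.as_matrix()
def rel(p,mx):
    "shift in tool axes to p, and turn deg about tool z so that tool -x has yaw mx deg"
    s,M=st();d=M.T@(np.array(p)-s['ee_pos']);y=np.degrees(np.arctan2(-M[1,0],-M[0,0]))
    t=-((mx-y+180)%360-180)
    print('t',round(s['time_s'],2),'pos',np.round(s['ee_pos'],4),'yaw-x',round(y,2),'tilt',np.round(M[:2,2],4),'shift',np.round(d,4),'turnz',round(t,2),'F',np.round(s['wrist_force'],1),'w',round(s['grip_width'],4))
cen=np.array([.5808,.1635]);YAW=np.radians(-12.5)
def rot(a): return np.array([[np.cos(a),-np.sin(a)],[np.sin(a),np.cos(a)]])
HINGE=cen+rot(YAW)@[-.044,.0687]
def tab(th,off,z=.095):
    "tool centre, 'off' in front of tab face, gate angle th"
    p=HINGE+rot(YAW-th)@[-.011-off,-.100]; return [*p,z],np.degrees(YAW-th)
E
python3 -m jog '{"increments":[[-0.039,-0.0286,0,0,0,0,0],[-0.039,-0.0286,0,0,0,0,0],[-0.039,-0.0286,0,0,0,0,0],[-0.039,-0.0286,0,0,0,0,0],[-0.039,-0.0286,0,0,0,0,0],[-0.039,-0.0286,0,0,0,0,0],[-0.039,-0.0286,0,0,0,0,0],[-0.037,-0.0286,0,0,0,0,0]]}'
python3 -m jog '{"increments":[[0,0,0,0,0,7.8,0],[0,0,0,0,0,7.8,0],[0,0,0,0,0,7.8,0],[0,0,0,0,0,7.8,0],[0,0,0,0,0,7.6,0],[0,0,0,0,0,0,0],[0,0,0,0,0,0,0]]}'
python3 -c "
from h import *
print(tab(.89,0))
rel(*tab(.89,.028))"
```

```text
time_s: 0.9
ee_pos: [0.448, 0.228, 0.2312]
orientation: [-0.0, 0.214, 0.977, -0.0]
wrist_force: [0.5, 0.3, -1.0]
grip_width: 0.0001
grip_force: 0.0
time_s: 1.6
ee_pos: [0.4472, 0.2301, 0.2311]
orientation: [-0.0, 0.525, 0.851, -0.0]
wrist_force: [-0.4, -0.3, -0.3]
grip_width: 0.0002
grip_force: 0.0
([np.float64(0.45831486639195207), np.float64(0.205308243912744), 0.095], np.float64(-63.493243766643275))
t 1.6 pos [0.4472 0.2301 0.2311] yaw-x -63.31 tilt [-0.0003 -0.0003] shift [ 0.0009 -0.001   0.1361] turnz 0.19 F [-0.4 -0.3 -0.3] w 0.0002
```

```bash
python3 -m jog '{"increments":[[0,0,0.04,0,0,0,0],[0,0,0.04,0,0,0,0],[0,0,0.035,0,0,0,0],[0,0,0.021,0,0,0,0],[0,0,0,0,0,0,0]]}'
python3 -m jog '{"increments":[[-0.005,0,0,0,0,0,0],[-0.005,0,0,0,0,0,0],[-0.003,0,0,0,0,0,0],[0,0,0,0,0,0,0]]}'
python3 - <<'E'
from h import *
rel(*tab(.89,.011))
for k in range(9): print(k,np.round(tab(.89-.1*k,.011)[0],4),round(tab(.89-.1*k,.011)[1],1))
a=snap('side','s1.png')
cv2.imwrite('pics/s1b.png',cv2.resize(a[150:294,200:392,::-1],(768,576),interpolation=cv2.INTER_CUBIC))
E
```

```text
time_s: 2.1
ee_pos: [0.4456, 0.229, 0.0928]
orientation: [-0.001, 0.525, 0.851, -0.002]
wrist_force: [-0.8, 0.8, -0.1]
grip_width: 0.0
grip_force: 0.0
time_s: 2.5
ee_pos: [0.4541, 0.218, 0.0963]
orientation: [0.0, 0.527, 0.85, 0.001]
wrist_force: [-0.2, -0.1, -0.9]
grip_width: -0.0001
grip_force: 0.0
t 2.5 pos [0.4541 0.218  0.0963] yaw-x -63.59 tilt [0.0017 0.0009] shift [-0.0023 -0.0019  0.0013] turnz -0.1 F [-0.2 -0.1 -0.9] w -0.0001
0 [0.4534 0.2152 0.095 ] -63.5
1 [0.4564 0.2054 0.095 ] -57.8
2 [0.4603 0.1959 0.095 ] -52.0
3 [0.4652 0.1869 0.095 ] -46.3
4 [0.471  0.1784 0.095 ] -40.6
5 [0.4775 0.1706 0.095 ] -34.8
6 [0.4848 0.1634 0.095 ] -29.1
7 [0.4928 0.157  0.095 ] -23.4
8 [0.5014 0.1515 0.095 ] -17.7
```

View pics/s1b.png

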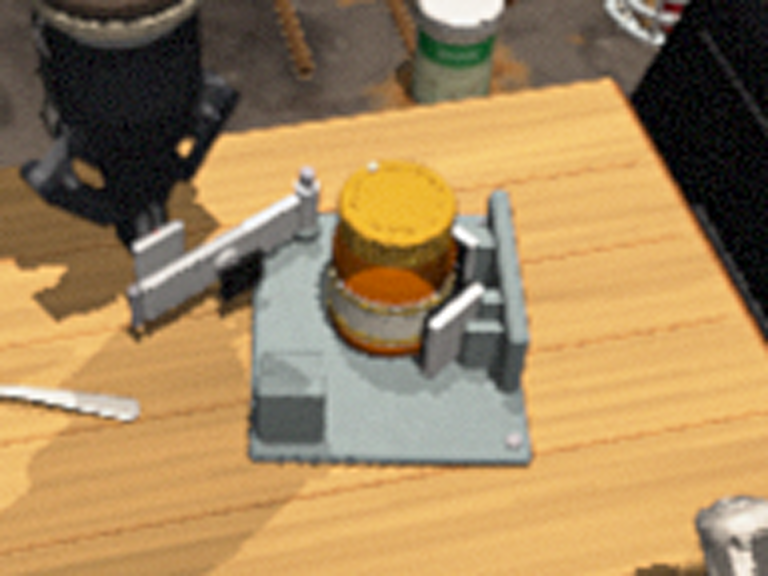

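The closed fingers sit right behind the tab, at crop pixel (145,225), clear of the spoon. I'll sweep the gate along its arc.

```bash
python3 -m jog '{"increments":[[-0.0025,-0.002,0.001,0,0,0,0],[-0.0076,-0.0014,0,0,0,-4.3,0],[-0.0076,-0.0014,0,0,0,-4.3,0],[-0.0076,-0.0014,0,0,0,-4.3,0],[-0.0076,-0.0014,0,0,0,-4.3,0]]}'
python3 -c "
from h import *
rel(*tab(.59,.011))"
python3 -m jog '{"increments":[[-0.0076,-0.0014,0,0,0,-4.3,0],[-0.0076,-0.0014,0,0,0,-4.3,0],[-0.0076,-0.0014,0,0,0,-4.3,0],[-0.0076,-0.0014,0,0,0,-4.3,0],[-0.0076,-0.0014,0,0,0,-4.3,0],[0,0,0,0,0,0,0]]}'
python3 -c "
from h import *
rel(*tab(.215,.011))
rel(*tab(-.0,.011))"
```

```text
time_s: 3.05
ee_pos: [0.4641, 0.1867, 0.0944]
orientation: [-0.0, 0.392, 0.92, 0.0]
wrist_force: [0.1, 1.6, 1.1]
grip_width: 0.0001
grip_force: 0.2
t 3.05 pos [0.4641 0.1867 0.0944] yaw-x -46.13 tilt [-0.0001  0.0002] shift [-0.0006  0.001  -0.0006] turnz 0.17 F [0.1 1.6 1.1] w 0.0001
time_s: 3.65
ee_pos: [0.4904, 0.1573, 0.0944]
orientation: [0.0, 0.215, 0.977, -0.0]
wrist_force: [-0.4, 0.5, -0.5]
grip_width: 0.0002
grip_force: 0.0
t 3.65 pos [0.4904 0.1573 0.0944] yaw-x -24.85 tilt [ 0.0004 -0.0001] shift [ 0.0002  0.0013 -0.0006] turnz -0.03 F [-0.4  0.5 -0.5] w 0.0002
t 3.65 pos [0.4904 0.1573 0.0944] yaw-x -24.85 tilt [ 0.0004 -0.0001] shift [-0.0216 -0.0011 -0.0006] turnz -12.35 F [-0.4  0.5 -0.5] w 0.0002
```

```bash
python3 -m jog '{"increments":[[-0.0055,0,0,0,0,-3.1,0],[-0.0055,0,0,0,0,-3.1,0],[-0.0055,-0.0005,0,0,0,-3.1,0],[0,0,0,0,0,0,0]]}'
python3 -c "
from h import *
rel(*tab(-.02,.011))"
python3 -m jog '{"increments":[[-0.003,0,0,0,0,-1.5,0],[-0.002,0,0,0,0,-1.5,0],[0,0,0,0,0,0,0]]}'
python3 -c "
from h import *
rel(*tab(-.02,.011))"
```

```text
time_s: 4.05
ee_pos: [0.5025, 0.1514, 0.0938]
orientation: [-0.002, 0.135, 0.991, -0.001]
wrist_force: [-5.4, -1.1, 4.0]
grip_width: 0.0001
grip_force: 2.7
t 4.05 pos [0.5025 0.1514 0.0938] yaw-x -15.56 tilt [-0.0045 -0.0009] shift [-0.0099 -0.0025 -0.0012] turnz -4.2 F [-5.4 -1.1  4. ] w 0.0001
time_s: 4.35
ee_pos: [0.5051, 0.15, 0.0935]
orientation: [-0.004, 0.11, 0.994, -0.001]
wrist_force: [-13.6, -2.4, 9.1]
grip_width: 0.0002
grip_force: 6.3
t 4.35 pos [0.5051 0.15   0.0935] yaw-x -12.59 tilt [-0.0083 -0.0019] shift [-0.007  -0.0021 -0.0016] turnz -1.23 F [-13.6  -2.4   9.1] w 0.0002
```

```bash
for i in 1 2 3; do python3 -m jog '{"increments":[[-0.002,0,0,0,0,0,0],[0,0,0,0,0,0,0]]}' | grep -E 'ee_pos|wrist'; done
python3 -c "
from h import *
rel(*tab(-.02,.011))"
```

```text
ee_pos: [0.5065, 0.1494, 0.0934]
wrist_force: [-15.1, -2.9, 10.5]
ee_pos: [0.509, 0.1486, 0.0933]
wrist_force: [-11.5, -3.3, 6.5]
ee_pos: [0.5107, 0.1482, 0.0932]
wrist_force: [-13.6, -2.6, 8.1]
t 4.95 pos [0.5107 0.1482 0.0932] yaw-x -12.65 tilt [-0.0088 -0.0026] shift [-0.0011 -0.0016 -0.0018] turnz -1.3 F [-13.6  -2.6   8.1] w -0.0
```

```bash
for i in 1 2; do python3 -m jog '{"increments":[[-0.002,0,0,0,0,0,0],[0,0,0,0,0,0,0]]}' | grep -E 'ee_pos|wrist'; done
python3 - <<'E'
from h import *
rel(*tab(-.02,.011))
a=snap('side','s2.png')
cv2.imwrite('pics/s2b.png',cv2.resize(a[165:285,230:390,::-1],(800,600),interpolation=cv2.INTER_CUBIC))
E
```

```text
ee_pos: [0.5121, 0.1477, 0.0932]
wrist_force: [-15.4, -4.8, 9.4]
ee_pos: [0.5135, 0.1473, 0.0931]
wrist_force: [-17.7, -3.5, 11.6]
t 5.35 pos [0.5135 0.1473 0.0931] yaw-x -12.63 tilt [-0.0108 -0.0029] shift [ 0.0018 -0.0013 -0.0019] turnz -1.28 F [-17.7  -3.5  11.6] w 0.0
```

View pics/s2b.png

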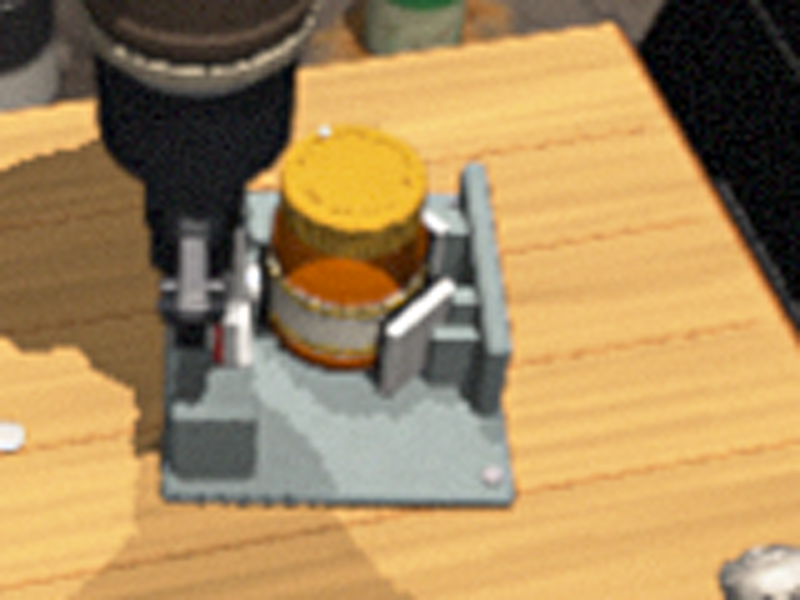

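The gate is at the catch, its pad on the jar, and the push is about 18 N. I'll push once more, then back off and check that it stays.

```bash
python3 -m jog '{"increments":[[-0.002,0,0,0,0,0,0],[0,0,0,0,0,0,0],[0,0,0,0,0,0,0]]}' | grep -E 'ee_pos|wrist'
for i in 1 2; do python3 -m jog '{"increments":[[0.004,0,0,0,0,0,0],[0.004,0,0,0,0,0,0],[0,0,0,0,0,0,0]]}' | grep -E 'ee_pos|wrist';done
python3 -m jog '{"increments":[[0.008,0,0,0,0,0,0],[0.015,0,0,0,0,0,0],[0,0,-0.04,0,0,0,0],[0,0,-0.04,0,0,0,0],[0.04,0,-0.03,0,0,0,1],[0.04,0,0,0,0,0,1],[0.03,0,0,0,0,0,1],[0,0,0,0,0,0,1]]}'
python3 - <<'E'
from h import *
a=snap('top','t2.png')
cv2.imwrite('pics/t2b.png',cv2.resize(a[125:253,255:415,::-1],(700,560),interpolation=cv2.INTER_CUBIC))
E
```

```text
ee_pos: [0.5148, 0.1469, 0.0931]
wrist_force: [-19.4, -2.4, 12.5]
ee_pos: [0.5108, 0.1497, 0.0937]
wrist_force: [-8.5, -0.5, 1.9]
ee_pos: [0.5058, 0.1517, 0.0945]
wrist_force: [-0.4, 0.5, -0.2]
time_s: 7.1
ee_pos: [0.3724, 0.1808, 0.2045]
orientation: [-0.0, 0.108, 0.994, 0.0]
wrist_force: [0.3, -0.1, 0.0]
grip_width: 0.0581
grip_force: 0.0
```

View pics/t2b.png

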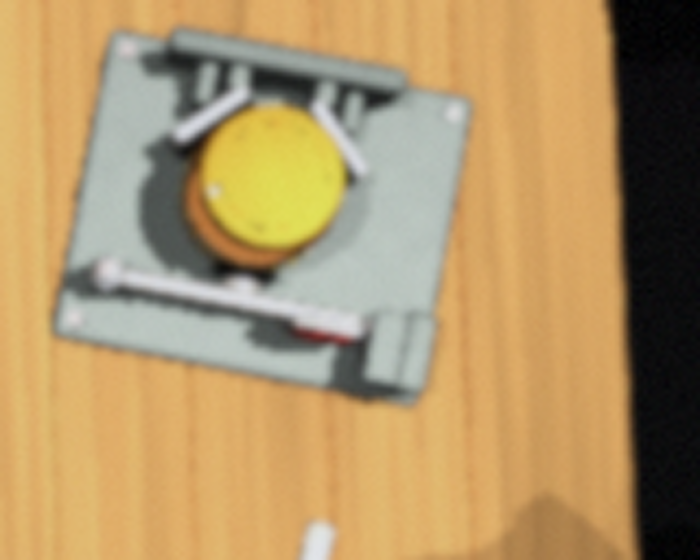

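The gate now lies along (107,270)–(362,328) next to the catch and has stayed there. The lid moved about 7 px toward the V, which is about 3 mm as expected. I'll measure the gate angle more exactly against the plate and jaw lines.

Run:
```python
from h import *
fr=[np.array(robot.camera('top')).astype(float) for _ in range(6)]
a=np.mean(fr,0); np.save('t2.npy',a)
b=cv2.resize(a.astype(np.float32)[125:253,255:415],None,fx=4,fy=4,interpolation=cv2.INTER_CUBIC)
k=4*160/700
def line(c0,c1,name,f):
    # per column, weighted centroid of feature in band about the line
    xs=[];ys=[]
    s=(c1[1]-c0[1])/(c1[0]-c0[0])
    for X in np.arange(c0[0]*k*1.0,c1[0]*k):
        yc=c0[1]*k+s*(X-c0[0]*k); r=np.arange(int(yc-9),int(yc+10)); w=f(b[r,int(X)]);
        if w.sum()>0: xs.append(X);ys.append((w*r).sum()/w.sum())
    p=np.polyfit(xs,ys,1);print(name,'deg',np.degrees(np.arctan(p[0])),'res',np.std(np.polyval(p,xs)-ys),len(xs));return p
k=4*700/160/ (700/160)**2
line((130,274),(215,295),'gateL',lambda c:np.clip(c.mean(1)-170,0,None))
line((280,303),(355,322),'gateR',lambda c:np.clip(c.mean(1)-170,0,None))
line((130,274),(355,322),'gate',lambda c:np.clip(c.mean(1)-170,0,None))
g=lambda sgn:(lambda c:np.clip(sgn*np.gradient(c[:,0]),3,None)-3)
line((190,40),(395,80),'jaw',g(1))
line((80,337),(330,388),'plate bottom',g(-1))
line((150,40),(440,93),'plate top?',g(1))
```

```text
gateL deg 12.38203642555406 res 0.3414814199001752 78
gateR deg 14.51288543941319 res 0.39255548346989466 69
gate deg 11.676041009304889 res 1.0161993677634742 206Traceback (most recent call last):
  File "<stdin>", line 19, in <module>
  File "<stdin>", line 13, in line
    raise TypeError("expected non-empty vector for x")
TypeError: expected non-empty vector for x
```

Run:
```python
from h import *
a=np.load('t2.npy').astype(np.uint8)
a=cv2.resize(a,None,fx=4,fy=4,interpolation=cv2.INTER_CUBIC)
h=cv2.cvtColor(a,cv2.COLOR_RGB2HSV);m=cv2.inRange(h,(22,170,150),(35,255,255))
M=np.zeros_like(m);M[540:760,1180:1360]=m[540:760,1180:1360]
c=max(cv2.findContours(M,0,1)[0],key=cv2.contourArea);c=cv2.convexHull(c);(u,v),(r1,r2),_=cv2.fitEllipse(c)
u,v=(u+.5)/4-.5,(v+.5)/4-.5
lid=onz('top',u,v,.1546);print(u,v,r1/8,r2/8,'lid',lid)
P=lambda x,y,z: onz('top',255+x*160/700,125+y*160/700,z)
print('eye',P(274,176,.1546),'clamp origin',cen+rot(YAW)@[.005,.0065])
d=P(214,191,.1546)-P(274,176,.1546);print('dot yaw',np.degrees(np.arctan2(d[1],d[0])))
rel([*lid[:2],.134],-12.5);print(np.round(robot.get_state()['joints'],2))
```

```text
312.58709716796875 157.79763793945312 7.216617107391357 13.134049415588379 lid [0.60187163 0.17788475 0.1546    ]
eye [0.58759162 0.16899094 0.1546    ] clamp origin [0.58708834 0.16876373]
dot yaw 102.43641093309122
t 7.45 pos [0.3769 0.1798 0.2041] yaw-x -12.62 tilt [-0.0001 -0.0002] shift [-0.22    0.0473  0.0701] turnz -0.12 F [-0.2  0.4 -0.3] w 0.0852
[-0.54  0.13 -0.04  2.08  0.01  0.93  0.77]
```

```bash
python3 -m jog '{"increments":[[-0.04,0.007,0,0,0,0,1],[-0.04,0.007,0,0,0,0,1],[-0.04,0.007,0,0,0,0,1],[-0.04,0.007,0,0,0,0,1],[-0.03,0.007,0,0,0,0,1],[-0.018,0,0,0,0,0,1],[0,0,0,0,0,0,1]]}'|grep -E 'ee_pos|wrist'
python3 - <<'E'
from h import *
rel([.5875,.169,.134],-12.5)
a=snap('wrist','w1.png')
cv2.imwrite('pics/w1b.png',cv2.resize(a[:,:,::-1],(640,480)))
print(proj('wrist',[.5875,.169,.1546]))
E
```

```text
ee_pos: [0.5893, 0.1674, 0.2032]
wrist_force: [-0.5, 0.2, -0.1]
t 8.15 pos [0.5893 0.1674 0.2032] yaw-x -12.72 tilt [ 0.0002 -0.0013] shift [0.0021 0.0013 0.0692] turnz -0.22 F [-0.5  0.2 -0.1] w 0.0853
(np.float64(258.1895039498841), np.float64(214.35244371879182))
```

View pics/w1b.png

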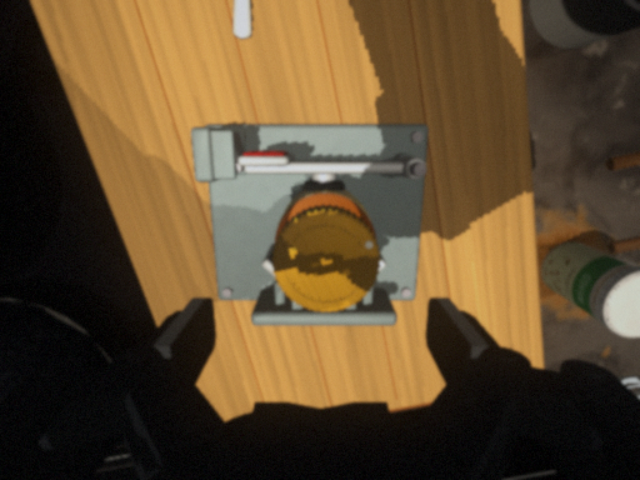

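The wrist view shows the lid centred near (326,262) and the dot at (368,244), close to prediction. The gate bar runs from (240,164) to (405,168). I'll check its angle numerically here, since this view is closer.

Run:
```python
from h import *
c=robot.get_calibration('wrist')
a=np.mean([np.array(robot.camera('wrist')).astype(np.float32) for _ in range(8)],0)
g=a.mean(2)
print('dot pred',np.array(proj('wrist',[.5875-.0057,.169+.0259,.1546],c))*1.25)
def edge(u0,u1,vlo,vhi,sgn,z,name):
    us=np.arange(u0,u1);vs=[]
    for u in us:
        col=cv2.GaussianBlur(g[vlo:vhi,u].reshape(-1,1),(1,3),0).ravel();d=np.clip(sgn*np.gradient(col),0,None);i=d.argmax()
        lo,hi=max(0,i-2),i+3;w=d[lo:hi];vs.append(vlo+(w*np.arange(lo,min(hi,len(d)))).sum()/w.sum())
    vs=np.array(vs)
    p=np.polyfit(us,vs,1)
    for _ in range(3):
        k=abs(np.polyval(p,us)-vs)<1;p=np.polyfit(us[k],vs[k],1)
    A,B=[onz('wrist',u,np.polyval(p,u),z,c) for u in(u0,u1)];d=(A-B)[:2]
    print(name,'in',k.sum(),len(us),'yaw of its normal',np.degrees(np.arctan2(d[1],d[0]))+90, 'clamp x',(rot(YAW).T@((A+B)[:2]/2-[.5871,.1688]))[0])
edge(194,250,124,133,1,.105,'gate upper L'); edge(265,320,126,135,1,.105,'gate upper R'); 
edge(194,320,129,144,-1,.105,'gate lower all'); edge(200,320,122,136,1,.105,'gate upper all')
edge(195,325,94,106,1,.058,'plate gate-side edge'); edge(208,310,252,264,-1,.108,'jaw lower')
edge(208,310,244,256,1,.108,'jaw upper')
cv2.imwrite('pics/w2.png',cv2.resize(a[90:150,150:350],(800,240),interpolation=cv2.INTER_CUBIC)[:,:,::-1])
```

```text
dot pred [365.35342697 249.22843072]<stdin>:10: RuntimeWarning: invalid value encountered in scalar divide
Traceback (most recent call last):
TypeError: expected non-empty vector for x
```

Run:
```python
from h import *
c=robot.get_calibration('wrist')
a=np.mean([np.array(robot.camera('wrist')).astype(np.float32) for _ in range(4)],0)
g=a.mean(2)
cv2.imwrite('pics/w2.png',cv2.resize(a[90:150,150:350],(800,240),interpolation=cv2.INTER_CUBIC)[:,:,::-1])
def edge(u0,u1,vlo,vhi,sgn,z,name):
    us=np.arange(u0,u1);D=np.clip(sgn*np.gradient(cv2.GaussianBlur(g,(5,3),0),axis=0),0,None)[vlo:vhi,u0:u1]
    vs=vlo+D.argmax(0);
    vs=np.array([(D[max(0,i-2):i+3,j]*np.arange(max(0,i-2),min(i+3,len(D)))).sum()/(D[max(0,i-2):i+3,j].sum()+1e-6)+vlo for j,i in enumerate(D.argmax(0))])
    p=np.polyfit(us,vs,1)
    for t in(4,2,1.2,1.2):
        k=abs(np.polyval(p,us)-vs)<t
        if k.sum()>5:p=np.polyfit(us[k],vs[k],1)
    A,B=[onz('wrist',u,np.polyval(p,u),z,c) for u in(u0,u1)];d=(B-A)[:2]
    print(name,'in',k.sum(),len(us),'slope',np.degrees(np.arctan(p[0])).round(2),'dir yaw',np.degrees(np.arctan2(d[1],d[0])).round(2)-90, 'clamp x',(rot(YAW).T@((A+B)[:2]/2-[.5871,.1688]))[0].round(4))
edge(235,318,124,138,1,.105,'gate upper');edge(195,318,128,142,-1,.105,'gate lower')
edge(175,325,94,106,1,.058,'plate edge')
edge(208,310,252,264,-1,.108,'jaw lower');edge(208,310,244,256,1,.108,'jaw upper')
```

```text
gate upper in 83 83 slope 0.25 dir yaw -12.709999999999994 clamp x -0.0539
gate lower in 102 123 slope -0.16 dir yaw -12.319999999999993 clamp x -0.0488
plate edge in 127 150 slope -0.02 dir yaw -12.450000000000003 clamp x -0.0787
jaw lower in 102 102 slope 0.59 dir yaw -13.120000000000005 clamp x 0.0617
jaw upper in 102 102 slope -0.03 dir yaw -12.430000000000007 clamp x 0.0551[ WARN:0@3.590] global loadsave.cpp:1063 imwrite_ Unsupported depth image for selected encoder is fallbacked to CV_8U.
```

View pics/w2.png

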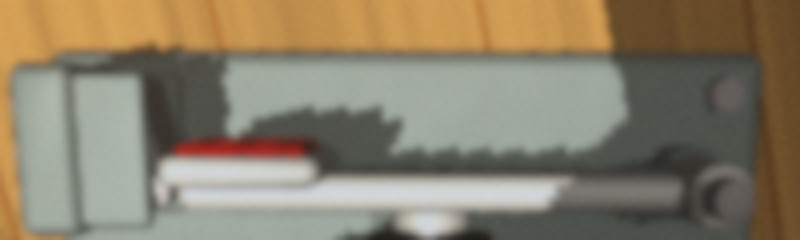

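The gate is parallel to the plate edge within about 0.2° and tucked behind the catch, so it is shut. Next I descend and grip the lid.

```bash
python3 -m jog '{"increments":[[0.003,0.002,0,0,0,0,1],[0,0,0.02,0,0,0,1],[0,0,0.02,0,0,0,1],[0,0,0.02,0,0,0,1],[0,0,0.009,0,0,0,1],[0,0,0,0,0,0,1],[0,0,0,0,0,0,1]]}'
python3 -c "
from h import *
rel([.5865,.170,.134],-12.5)"
```

```text
time_s: 9.5
ee_pos: [0.5846, 0.1719, 0.1359]
orientation: [0.0, 0.109, 0.994, 0.0]
wrist_force: [0.7, 0.0, 1.1]
grip_width: 0.0856
grip_force: 0.0
t 9.5 pos [0.5846 0.1719 0.1359] yaw-x -12.54 tilt [0.0006 0.0003] shift [-0.0023 -0.0015  0.0019] turnz -0.04 F [0.7 0.  1.1] w 0.0856
```

```bash
python3 -m jog '{"increments":[[-0.002,-0.0015,0.001,0,0,0,1],[0,0,0,0,0,0,0.8],[0,0,0,0,0,0,0.7],[0,0,0,0,0,0,0.6],[0,0,0,0,0,0,0],[0,0,0,0,0,0,0],[0,0,0,0,0,0,0],[0,0,0,0,0,0,0]]}'
python3 -c "
from h import *
rel([.5865,.170,.134],-12.5);print(st()[0]['wrist_torque'])"
```

```text
time_s: 10.3
ee_pos: [0.5869, 0.1707, 0.1358]
orientation: [0.001, 0.109, 0.994, 0.001]
wrist_force: [-0.1, 0.4, 5.6]
grip_width: 0.0601
grip_force: 63.0
t 10.3 pos [0.5869 0.1707 0.1358] yaw-x -12.52 tilt [0.0028 0.0017] shift [ 0.0003 -0.0008  0.0018] turnz -0.02 F [-0.1  0.4  5.6] w 0.0601
[0.37171636 0.01193803 0.02021334]
```

```bash
python3 -m jog '{"increments":[[0,0,-0.0003,0,0,-4,0],[0,0,-0.0003,0,0,-4,0],[0,0,-0.0003,0,0,-4,0],[0,0,-0.0003,0,0,-4,0],[0,0,-0.0003,0,0,-4,0],[0,0,0,0,0,0,0]]}'
python3 - <<'E'
from h import *
rel([.5869,.1707,.134],-12.5+75);print(np.round(st()[0]['wrist_torque'],2))
a=snap('side','s3.png')
cv2.imwrite('pics/s3b.png',cv2.resize(a[165:285,230:390,::-1],(800,600),interpolation=cv2.INTER_CUBIC))
E
```

```text
time_s: 10.9
ee_pos: [0.5864, 0.1695, 0.1364]
orientation: [0.001, -0.065, 0.998, 0.0]
wrist_force: [0.5, -1.9, 1.0]
grip_width: 0.0596
grip_force: 64.8
t 10.9 pos [0.5864 0.1695 0.1364] yaw-x 7.51 tilt [0.0012 0.0002] shift [-0.0006  0.0011  0.0024] turnz -54.99 F [ 0.5 -1.9  1. ] w 0.0596
[-0.15 -0.2   0.25]
```

View pics/s3b.png

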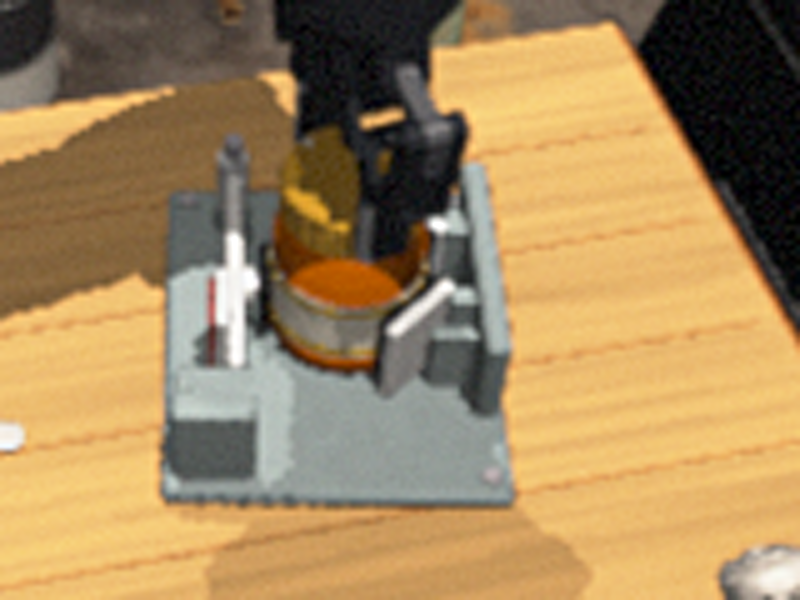

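The gate is still shut, the jar hasn't moved and the grip is at lid height. I'll continue turning.

```bash
python3 -m jog '{"increments":[[0,0,-0.0003,0,0,-5,0],[0,0,-0.0003,0,0,-5,0],[0,0,-0.0003,0,0,-5,0],[0,0,-0.0002,0,0,-5,0],[0,0,-0.0002,0,0,-5,0],[0,0,-0.0002,0,0,-5,0],[0,0,0,0,0,-5,0],[0,0,0,0,0,0,0]]}'
python3 -c "
from h import *
rel([.5869,.1707,.134],-12.5+75);print(np.round(st()[0]['wrist_torque'],2))"
python3 -m jog '{"increments":[[0,0,0,0,0,-5,0],[0,0,0,0,0,-5,0],[0,0,0,0,0,-5,0],[0,0,0,0,0,-3,0],[0,0,0,0,0,0,0],[0,0,0,0,0,0,0]]}'
python3 -c "
from h import *
rel([.5869,.1707,.134],-12.5+75);print(np.round(st()[0]['wrist_torque'],2))
f='w3';a=snap('wrist','w3.png')"
```

```text
time_s: 11.75
ee_pos: [0.5869, 0.1693, 0.1379]
orientation: [0.001, -0.362, 0.932, -0.0]
wrist_force: [2.3, -2.7, 4.0]
grip_width: 0.0599
grip_force: 64.9
t 11.75 pos [0.5869 0.1693 0.1379] yaw-x 42.39 tilt [ 0.0019 -0.    ] shift [-0.001   0.0011  0.0039] turnz -20.11 F [ 2.3 -2.7  4. ] w 0.0599
[-0.48 -0.59  0.07]
time_s: 12.35
ee_pos: [0.5873, 0.169, 0.138]
orientation: [0.001, -0.501, 0.865, -0.001]
wrist_force: [4.1, -3.8, 3.7]
grip_width: 0.06
grip_force: 64.9
t 12.35 pos [0.5873 0.169  0.138 ] yaw-x 60.15 tilt [ 0.0026 -0.0004] shift [-0.0012  0.0012  0.004 ] turnz -2.35 F [ 4.1 -3.8  3.7] w 0.06
[-0.75 -0.98  0.05]
```

Run:
```python
from h import *
c=robot.get_calibration('wrist');s,M=st();p=s['ee_pos']
a=np.mean([np.array(robot.camera('wrist')).astype(np.float32) for _ in range(5)],0)
for ang in range(100,201,15):
    t=np.radians(ang);print(ang,np.round(proj('wrist',[p[0]+.0265*np.cos(t),p[1]+.0265*np.sin(t),.1576],c),1))
u0,v0=map(int,np.round(proj('wrist',[p[0],p[1],.1576],c)));print('centre',u0,v0)
lo=a.min(2);r=lo[v0-110:v0+110,max(0,u0-110):u0+110]
n,l,st_,ce=cv2.connectedComponentsWithStats((r>90).astype(np.uint8))
for i in range(1,n):
    if 3<st_[i,4]<1500: 
        u,v=ce[i]+[max(0,u0-110),v0-110];q=onz('wrist',u,v,.1576,c)-p;print('blob',st_[i,4],u.round(),v.round(),'r',np.hypot(q[0],q[1]).round(4),'yaw',np.degrees(np.arctan2(q[1],q[0])).round(1))
```

```text
100 [287.1 298.3]
115 [296.8 289.6]
130 [303.8 278.8]
145 [307.6 266.5]
160 [307.7 253.7]
175 [304.  241.1]
190 [296.7 229.6]
centre 253 262
blob 985 155.0 216.0 r 0.051 yaw -57.3
blob 14 256.0 173.0 r 0.0438 yaw -121.2
blob 5 277.0 178.0 r 0.0431 yaw -134.1
blob 244 178.0 189.0 r 0.0498 yaw -76.9
blob 7 360.0 195.0 r 0.0591 yaw -174.8
blob 243 194.0 304.0 r 0.0382 yaw 8.6
blob 19 211.0 300.0 r 0.0302 yaw 14.9
blob 118 278.0 318.0 r 0.0344 yaw 81.4
blob 27 245.0 318.0 r 0.0328 yaw 52.3
blob 22 261.0 322.0 r 0.0345 yaw 66.6
```

Run:
```python
from h import *
c=robot.get_calibration('wrist');s,M=st();p=s['ee_pos']
a=np.mean([np.array(robot.camera('wrist')).astype(np.float32) for _ in range(5)],0)
for ang in range(90,260,5):
    best=[]
    for r in(.0235,.025,.0265,.028):
        t=np.radians(ang);u,v=np.round(proj('wrist',[p[0]+r*np.cos(t),p[1]+r*np.sin(t),.1576],c)).astype(int)
        best.append(tuple(a[v,u].astype(int).tolist()))
    print(ang,best)
```

```text
90 [(110, 77, 20), (101, 69, 16), (109, 77, 21), (111, 76, 20)]
95 [(111, 77, 19), (100, 70, 16), (109, 76, 19), (112, 77, 19)]
100 [(111, 77, 19), (101, 71, 18), (108, 76, 19), (110, 76, 19)]
105 [(107, 73, 17), (96, 66, 16), (110, 76, 20), (109, 74, 18)]
110 [(101, 70, 17), (97, 67, 17), (108, 74, 18), (109, 76, 19)]
115 [(111, 75, 20), (100, 68, 14), (108, 73, 18), (107, 74, 17)]
120 [(91, 63, 15), (98, 68, 16), (107, 73, 13), (113, 77, 23)]
125 [(111, 74, 18), (92, 63, 15), (109, 76, 19), (109, 76, 19)]
130 [(97, 67, 18), (97, 68, 17), (111, 77, 19), (111, 76, 21)]
135 [(92, 63, 17), (102, 70, 20), (108, 76, 18), (111, 77, 20)]
140 [(73, 51, 16), (88, 62, 18), (94, 65, 18), (92, 64, 17)]
145 [(71, 49, 14), (68, 47, 12), (72, 50, 14), (71, 49, 15)]
150 [(72, 50, 14), (69, 48, 12), (71, 48, 10), (73, 51, 17)]
155 [(73, 50, 12), (69, 47, 16), (71, 50, 14), (71, 48, 15)]
160 [(74, 51, 15), (72, 50, 16), (72, 50, 15), (71, 49, 13)]
165 [(75, 53, 19), (73, 51, 16), (72, 51, 16), (73, 52, 17)]
170 [(74, 51, 16), (78, 61, 37), (88, 83, 71), (89, 81, 71)]
175 [(72, 50, 17), (76, 57, 27), 
[... 413 characters left out ...]
 133, 33)]
210 [(187, 135, 33), (191, 136, 32), (194, 137, 33), (190, 134, 34)]
215 [(191, 137, 34), (189, 135, 32), (192, 138, 34), (196, 140, 34)]
220 [(194, 138, 36), (194, 138, 33), (192, 137, 33), (191, 136, 35)]
225 [(193, 138, 34), (193, 139, 34), (195, 140, 34), (191, 137, 35)]
230 [(195, 140, 33), (196, 141, 35), (194, 140, 34), (190, 136, 32)]
235 [(196, 139, 33), (195, 140, 34), (198, 142, 35), (195, 140, 35)]
240 [(197, 140, 33), (197, 141, 32), (199, 142, 35), (191, 136, 35)]
245 [(198, 142, 32), (199, 143, 36), (200, 144, 36), (190, 137, 35)]
250 [(202, 145, 35), (204, 147, 37), (204, 148, 37), (196, 140, 33)]
255 [(202, 146, 36), (202, 145, 34), (202, 144, 33), (191, 137, 34)]
```

The dot sits at yaw about 172.5°, so the lid has turned about 70° with no slip. Now I lift gently.

```bash
python3 -m jog '{"increments":[[0,0,-0.001,0,0,0,0],[0,0,-0.001,0,0,0,0],[0,0,-0.001,0,0,0,0],[0,0,0,0,0,0,0]]}'|grep -E "pos|force"
python3 -m jog '{"increments":[[0,0,-0.003,0,0,0,0],[0,0,-0.004,0,0,0,0],[0,0,-0.006,0,0,0,0],[0,0,-0.006,0,0,0,0],[0,0,-0.006,0,0,0,0],[0,0,-0.005,0,0,0,0],[0,0,0,0,0,0,0]]}'|grep -E "pos|force"
python3 -m jog '{"increments":[[0,0,0,0,0,0,0],[0,0,0,0,0,0,0],[0,0,0,0,0,0,0]]}'|grep -E "pos|force"
python3 - <<'E'
from h import *
rel([.5869,.169,.171],62.5)
fr=lambda f:cv2.imread('pics/'+f).astype(int)
b=snap('side','s4.png')[:,:,::-1].astype(int);a=fr('s2.png')
# jar label region (s2 crop 270-380,300-360 => u 284-306,v 225-237) must be unchanged
print('label diff',abs(a[224:238,284:308]-b[224:238,284:308]).mean(), 'board ref',abs(a[262:270,270:330]-b[262:270,270:330]).mean())
# gold extents in column through the lid
h=cv2.cvtColor(b.astype(np.uint8),cv2.COLOR_BGR2HSV);m=cv2.inRange(h,(20,130,40),(35,255,255));m[:150]=0;m[240:]=0;m[:,:280]=0;m[:,:280]=0;m[:,320:]=0
print('gold rows at col:',[(u,np.where(m[:,u])[0][[0,-1]].tolist()) for u in(290,294,298) if m[:,u].any()])
print('pred lid edge/top front',proj('side',[.5871,.138,.058+.1125]),proj('side',[.587,.138,.058+.1325]))
E
```

```text
ee_pos: [0.587, 0.169, 0.1401]
wrist_force: [6.6, -2.5, -3.0]
grip_force: 65.8
ee_pos: [0.5862, 0.1702, 0.1713]
wrist_force: [0.7, -0.5, 0.3]
grip_force: 66.2
ee_pos: [0.5857, 0.1697, 0.17]
wrist_force: [-0.2, 0.1, -0.4]
grip_force: 66.2
t 14.3 pos [0.5857 0.1697 0.17  ] yaw-x 60.45 tilt [-0.0006 -0.0002] shift [-0.     -0.0014 -0.001 ] turnz -2.05 F [-0.2  0.1 -0.4] w 0.0597
label diff 8.731150793650794 board ref 12.301388888888889
gold rows at col: [(290, [182, 233]), (294, [180, 234]), (298, [180, 235])]
pred lid edge/top front (np.float64(304.9073479922977), np.float64(205.7136287968048)) (np.float64(305.6235101773155), np.float64(198.8618883916102))
```

Run:
```python
from h import *
c=robot.get_calibration('wrist');s,M=st();p=s['ee_pos']
a=np.mean([np.array(robot.camera('wrist')).astype(np.float32) for _ in range(5)],0)
hit=[]
for ang in range(150,200,3):
    t=np.radians(ang);u,v=np.round(proj('wrist',[p[0]+.027*np.cos(t),p[1]+.027*np.sin(t),p[2]+.0196],c)).astype(int);x=a[v,u]
    if x[2]>.6*x[0]: hit.append(ang)
print('dot at',hit,'grip',s['grip_force'],'dq',abs(np.array(s['dq'])).max())
b=np.array(robot.camera('side'))[165:285,230:390];o=cv2.imread('pics/s3.png')[165:285,230:390,::-1]
d=abs(b.astype(int)-o).mean(2)
print('gate diff',d[32:75,42:53].mean(),'label',d[59:72,56:76].mean(),'base',d[82:98,36:50].mean())
if hit: print(robot.hand_in())
```

```text
dot at [171, 174, 177] grip 66.20106742833741 dq 0.002497009438721071
gate diff 7.181818181818182 label 11.565384615384616 base 2.6889880952380953
the job is handed in; nothing more can be done
None
```

The job is handed in: the gate is shut on its catch, the lid was turned about 70° and lifted, and it is held level about 19 mm above the glass rim. The jar showed no sign of twisting or lifting, but I didn't measure its position or check the mug, spoon and tub afterwards, and no verdict came back.

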